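# Change a sprung plate clamp over to a larger plate and hold its jaw open

### The job

The sprung plate clamp has to take the side plate that waits on the ware board: pull the travel stop that is snapped onto its rail straight up off the rail and set it down, without dropping it, in the empty compartment of the parts tray. Then draw the sprung jaw back by its handle until the jaw's pointer is level with the line on the index cursor, and finish still holding the handle in the gripper with the jaw steady on that line, so that I can lay the plate in (do not let go at the end). Leave all the other things standing where they are.

Things in the scene. Friction and masses are not known exactly. Their poses are not given: they have to be found in the camera images.
- clamp: sprung plate clamp, fixed: black board 360 (x) by 220 (y) by 12 mm with a rail 20 mm wide along its x at y = 0, rail top 40 mm above the table. Origin: centre of the board's underside, on the table. Fixed jaw at its +x end; the moving jaw opens along the rail towards -x, the end nearer the robot. Jaw pegs reach 86 mm, the handle 98 mm. Its yaw varies
- stop: travel stop, loose, 60 g: dark grey nylon saddle 26 (x) by 37 (y) by 54 mm high, snapped astride the rail on the robot's side of the moving jaw, blocking it. Origin: centre of its underside, 18 mm above the table; axes as the clamp's. Its top 32 mm is a solid block with flat sides. Sprung balls in the rail hold it: comes off straight up, 10 to 15 N over 5 mm, clear after 22 mm
- stop_center (a point): middle of the travel stop, 30 mm above its origin
- jaw_opening (a joint): how far the moving jaw has been drawn along the clamp's -x, m: 0 closed, at most 0.11; 0.02 while the stop is on the rail. A spring pulls it shut with 6.4 N at 0 and 80 N/m more (12 N at 0.07); it snaps home if let go
- jaw: the moving jaw: an aluminium plate 80 (x) by 130 mm (y), top 52 mm above the table, with two rubber pegs (tops 86 mm) on its far side and an upright D-shaped pull handle of 14 mm round steel bar on the robot's side. Origin: on the table in the middle of the rail, level with the pointer in x; the handle stands at x = -12 mm. Closed, its origin is the clamp's
- handle_grip (a point): middle of the handle's level top bar, which lies along the clamp's y: bar 14 mm thick, 70 mm clear between its two posts, axis 90 mm above the table, 31 mm clear below it to the jaw's plate
- jaw_pointer (a point): tip of the small steel pointer on the -y side of the moving jaw, 43 mm above the table; moves with the jaw
- index_mark (a point): inner end of the line on the index cursor, 43 mm above the table; axes as the clamp's. Cursor: dark grey block 16 by 24 by 23 mm with a thin white line across its top on the scale strip along the clamp's -y edge, 60 to 85 mm towards -x of the closed pointer (varies). Pointer and line are level when their x in the clamp's frame is the same
- tray: parts tray, fixed: an open wooden box 115 mm (its x) by 175 mm (its y), 26 mm high, walls and floor 4 mm, parted in the middle of its y into two compartments of 107 by 81 mm. Origin: centre of its underside. It stands to the left or to the right of the clamp; the black ware board is on the other side
- tray_empty (a point): centre of the floor (4 mm above the table) of the tray's empty compartment, the one at its +y
- spare_peg: spare black rubber jaw peg, upright cylinder 22 mm across and 36 mm high, in the other compartment of the parts tray. Not to be moved. Origin: centre of its underside
- plate: buff fired-clay side plate 144 mm across and 20 mm high, the one waiting to be clamped, lying on the black square ware board. Not to be moved. Origin: centre of its underside
- brush_pot: turned wooden pot 76 mm across and 85 mm high with three brushes that stand up to 210 mm. Not to be moved. Origin: centre of its underside
- tumbler: terracotta beaker 78 mm across and 80 mm high. Not to be moved. Origin: centre of its underside
- stamp_a: small waisted grey clay stamp 22 mm across and 32 mm high, standing on the clamp's board in the corner near the free end of the rail. Not to be moved. Origin: centre of its underside
- stamp_b: the same kind of stamp, on the table between the clamp and the robot, left. Not to be moved. Origin: centre of its underside
- stamp_c: the same kind of stamp, on the table between the clamp and the robot, right. Not to be moved. Origin: centre of its underside
- dish: flat round colour dish 76 mm across and 14 mm high. Not to be moved. Origin: centre of its underside
Not all that is in view belongs to the job. What is shaped like the stop but yellow is not meant. What is shaped like the tray but yellow is not meant.

How it is judged:
On the way, in this order (a step that is already met when the one before it is completed fails the run):
1. the travel stop is off the rail and lies in the tray's empty compartment, let go (x of stop_center in the frame of tray between -0.054 and 0.054 m and y of stop_center in the frame of tray between 0.004 and 0.084 m and z of stop_center in the frame of tray between 0 and 0.042 m and contact force between the fingers and stop below 0.1 N and linear speed of stop below 0.02 m/s), for 0.3 s.
2. the jaw is held by its handle with the pointer on the cursor's line (x of jaw_pointer in the frame of index_mark between -0.004 and 0.004 m and contact force between the fingers and jaw above 4 N and velocity of joint jaw_opening between -0.01 and 0.01 m/s), for 0.3 s.
At the end, for the whole second after the job is handed in: The travel stop lies at rest in the empty compartment of the parts tray, let go; the fingers hold the pull handle against the spring (more than 4 N between them), the jaw is still, and its pointer is within 4 mm of the cursor's line along the rail (all of step 1 and all of step 2); the arm keeps its last pose, push and grip.
It fails at once if the travel stop is dropped (falls free faster than 0.9 m/s, about 4 cm) (linear speed of stop above 0.9 m/s and contact force between the fingers and stop below 0.05 N).
It fails at once if another thing is pushed more than 25 mm from its place (distance of any of spare_peg, plate, brush_pot, tumbler, stamp_a, stamp_b, stamp_c, dish from where it was at the start of the episode above 0.025 m).
It fails at once if another thing is tipped over (angle between any of spare_peg, plate, brush_pot, tumbler, stamp_a, stamp_b, stamp_c, dish's own z axis and vertical above 0.6 rad).
It also fails if it takes over 58 s, if anything falls off the work surface, if the arm or the gripper's body presses on something with over 40 N, if the wrist force passes 120 N, or if a joint passes its speed limit or range.

### The arm

A 6-joint arm with a two-finger parallel gripper is mounted at the origin on the work surface. World frame = base frame: x ahead of the robot, y to its left, z up, the work surface at z = 0. Lengths are in m, angles in rad, forces in N, time in s.
With the tool pointing down it reaches from about 0.3 to 0.775 m from the base axis. Payload 14.6 kg.
Tool frame: the origin (TCP) lies midway between the tips of the shut fingers; the grasp point (between the pads) lies 19 mm behind it; z points along the fingers, y is the line along which they close (so a half turn about z gives the same grasp; the last joint's range is limited). The gripper opens to 94 mm and grips with 3 to 60 N. Pads are 16 mm wide; open, the fingers measure 119 mm over their backs; the gripper's body (75 mm by 177 mm) begins 78 mm behind the grasp point.
Start: joints at [1.259, 0.3, 1.521, -0, 1.321, -0.067], TCP at [0.133, 0.534, 0.205] pointing down, gripper open.
Joint ranges: [-3.03, 3.03], [-0.79, 2.21], [0.23, 2.52], [-1.04, 4.18], [0, 3.07], [-2.55, 2.55]. Speed limits (rad/s): [2.22, 2.22, 2.57, 3.14, 3.14, 3.14].

### API

Orientations are given as a 3x3 rotation matrix whose columns are the frame's x, y, z axes.
In Python, from rig import r gives the robot as it stands.
- The arm moves only by the tool apply_moves, never from a script. Its argument "motion" is a list that holds one entry, the list of rows, each a list of 7 numbers: the shift along the tool's x, y, z in units of 40 mm (1.0 is 40 mm), then the turn, a rotation vector about the tool's x, y, z in units of 8 degrees (1.0 is 8 degrees), then the closure, from -1 (fully open) to 1 (shut). In form: [[[tx, ty, tz, ax, ay, az, gripper], ...]]. A call has 1 to 20 rows; each row is the pose to reach, as a shift and turn from the pose commanded when the call began, along the tool's axes at that moment; what a row does not reach only later rows make up. A row lasts 1/8 s, in which the tool goes at most 62.5 mm and 10.7 degrees, less where a joint would pass 70% of its speed; a pose out of reach is approached as far as the arm can. A call with a gripper value outside its range is refused whole. The fingers move at their own pace and stop on an object; the grip force is fixed at half the most. Time passes only in rows, so rows that repeat a pose let the fingers close. It gives the time, the measured TCP pose, the force, the opening and the grip force at its end, in the units of the state.
- r.observe(): the state, without advancing time (a new reading comes with each control period).
- r.capture(name): name is "scene" or "side" or "wrist"; returns (picture, depth): 480x640x3 uint8, red, green, blue; 480x640 float32, m along the optical axis (not along the pixel's ray), 0 where there is no reading.
- r.camera_model(name): a dict with "K" (3x3 intrinsics, pixels), "D" ([k1, k2, p1, p2, k3] as OpenCV has them; the pictures are not rectified), "R" (3x3) and "t" (3): a world point X has camera coordinates R X + t. Camera axes: x right, y down, z forward; pixel columns grow to the right and rows downward; lengths in m; the calibration is good to about 2 mm. A picture is of the moment at which its call begins: read the wrist's pose just before it. camera_model takes no time and is no camera call; for the wrist camera it gives the pose at the moment of the call.
- r.close_job(): hands the job in; it is judged then, once.
The state is a dict: "t": time; "qpos": joint angles; "qvel": joint speeds; "joint_torque": joint torques, N m; "tcp_pos": TCP position; "eef_rot": TCP orientation; "wrist_force": force on the tool from outside, world axes, zero at the start; "ft_torque": the same for the moment, N m; "grip_width": finger opening in m; "gripper_force": force on a finger pad.
Only numpy, scipy, OpenCV 4.12 (cv2) and the standard library are available. Lean on these libraries where they do the work, as an engineer would, in place of code of your own. Each camera call takes 0.05 s, during which the arm holds its last target. There are 200 camera calls.

## Working session

There is one attempt and no reset: what is moved stays moved. The work goes in short steps, Python scripts to look and compute and a tool call to move; the robot and the scene stay as the last step left them, time stands still between calls to the robot, and variables do not carry over. Pictures are saved under pics/ and viewed, at most 10 in all, crops included, and the job is handed in when it is done.

Besides the shell and the picture viewer there is one more tool, called as name(argument=value, ...), one argument or row to a line, values as JSON. apply_moves: Moves the arm, as the interface text tells. Its arguments: {"type":"object","properties":{"motion":{"type":"array","items":{"type":"array","items":{"type":"array","items":{"type":"number"}}}}},"required":["motion"]}

```bash
mkdir -p pics; ls; cat > h.py <<'E'
import numpy as np, cv2
from rig import r
def cloud(n):
    m=r.camera_model(n); p,d=r.capture(n)
    K=np.array(m["K"]);D=np.array(m["D"],float);R=np.array(m["R"]);t=np.array(m["t"])
    h,w=d.shape;u,v=np.meshgrid(np.arange(w),np.arange(h))
    n_=cv2.undistortPoints(np.stack([u,v],-1).reshape(-1,1,2).astype(np.float64),K,D).reshape(h,w,2)
    X=np.dstack([n_[...,0]*d,n_[...,1]*d,d]); W=(X-t)@R; W[d==0]=np.nan
    return p,W
E
python3 - <<'E'
from h import *
for n in ["scene","side"]:
    p,W=cloud(n); np.savez(n+".npz",p=p,W=W); cv2.imwrite(f"pics/{n}.png",p[...,::-1])
    m=r.camera_model(n); print(n,-np.array(m["R"]).T@m["t"])
o=r.observe(); print(o["t"],o["tcp_pos"],o["eef_rot"],o["grip_width"],o["wrist_force"])
E
```

```text
pics
scene [ 1.48292698 -0.05124681  0.73085922]
side [-0.11422466 -0.78592543  0.66659113]
0.1 [0.13325904 0.533372   0.2049441 ] [[-9.70174878e-01  2.42405917e-01 -2.76901790e-04]
 [ 2.42406074e-01  9.70174339e-01 -1.02302238e-03]
 [ 2.06563331e-05 -1.05963329e-03 -9.99999438e-01]] 0.09411860220722898 [-0.46636109 -0.41952444  0.15532642]
```

View pics/scene.png

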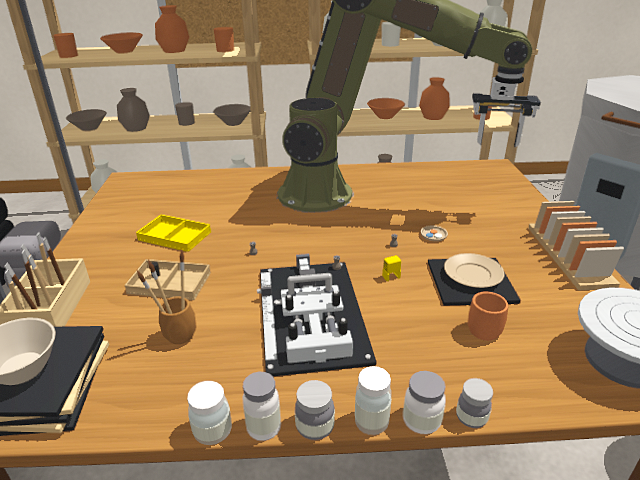

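View pics/side.png

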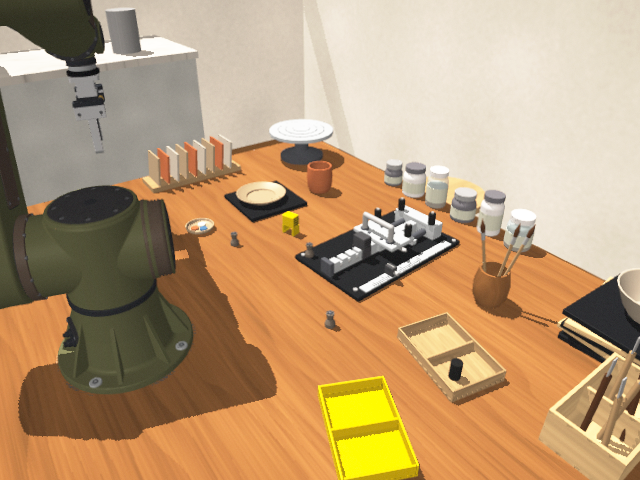

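```bash
python3 - <<'E'
import cv2
a=cv2.imread("pics/side.png")[190:300,285:470]; b=cv2.imread("pics/scene.png")[245:375,250:380]
cv2.imwrite("pics/c1.png",cv2.resize(a,(800,476),interpolation=cv2.INTER_CUBIC))
cv2.imwrite("pics/c2.png",cv2.resize(b,(600,600),interpolation=cv2.INTER_CUBIC))
E
```

```text
(no output)
```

View pics/c1.png

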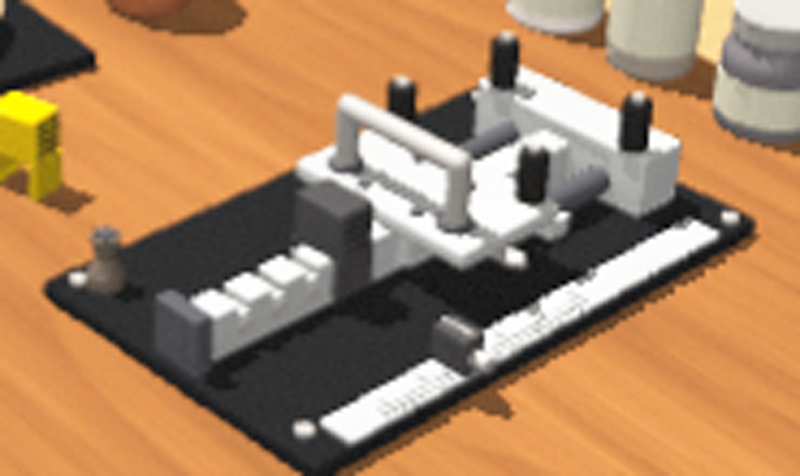

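View pics/c2.png

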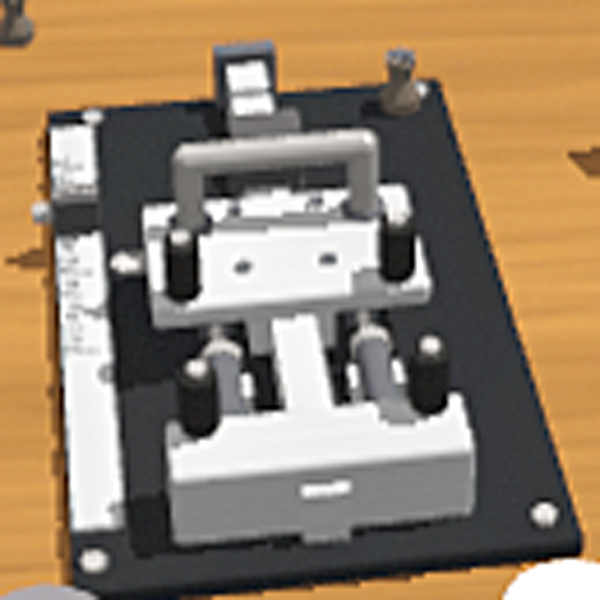

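Side view: the stop candidates are the grey block (362,243), the thin rail-end plate (328,267), the yellow saddle (291,222) and the cursor (391,268). I choose the block at (362,243): it sits astride the rail, next to the moving jaw. The crop shows this. The tray is the wooden box at (452,355), its peg is at (455,370), and the empty compartment is the far one.

```bash
cat > est.py <<'E'
from h import *
def rect(P):
    (c,s,a)=cv2.minAreaRect(P[:,:2].astype(np.float32)); return np.round(c,4),np.round(s,4),round(a,2)
P=[];C=[]
for n in ["scene","side"]:
    f=np.load(n+".npz"); W=f["W"].reshape(-1,3);c=f["p"].reshape(-1,3).astype(int)
    # drop flying pixels
    ok=np.isfinite(W).all(1); P.append(W[ok]);C.append(c[ok])
    W=W[ok];c=c[ok]
    t=(abs(W[:,2])<.006)&(W[:,0]>.3)&(W[:,0]<.7)&(abs(W[:,1])<.3); print(n,"table z",np.median(W[t,2]))
    roi=(abs(W[:,1])<.2)&(W[:,0]>.3)&(W[:,0]<.9)
    b=roi&(abs(W[:,2]-.012)<.005)&(c.max(1)<60)&(abs(W[:,1])<.16); 
    print("board",b.sum(),rect(W[b]))
    g=roi&(W[:,2]>.062)&(W[:,2]<.08)&(c.max(1)<110)
    print("stoptop",g.sum(),W[g].min(0) if g.any() else 0,W[g].max(0) if g.any() else 0)
    hh=roi&(W[:,2]>.09)&(W[:,2]<.1); print("bar",hh.sum(),rect(W[hh]) )
    tr=(W[:,1]<-.13)&(W[:,1]>-.45)&(W[:,0]>.3)&(W[:,0]<.75)&(W[:,2]>.018)&(W[:,2]<.03)&(c[:,2]>60)
    print("tray",tr.sum(),rect(W[tr]))
E
python3 est.py
```

```text
scene table z -0.0024273778954688355
board 2419 (array([ 0.6133, -0.0358]), array([0.3611, 0.2188]), 4.49)
stoptop 281 [ 0.53755983 -0.0881583   0.06216742] [0.75506211 0.03379597 0.07998836]
bar 188 (array([ 0.7454, -0.014 ]), array([0.3685, 0.3079]), 89.87)
tray 421 (array([ 0.5167, -0.2928]), array([0.2942, 0.3047]), 12.82)
side table z -0.0011651639816797454
board 3002 (array([ 0.6074, -0.0401]), array([0.3598, 0.2168]), 4.18)
stoptop 262 [ 0.53172354 -0.09342111  0.06205437] [0.89931219 0.15396532 0.07998726]
bar 254 (array([ 0.7431, -0.0156]), array([0.3669, 0.3129]), 89.75)
tray 934 (array([ 0.4612, -0.2937]), array([0.3298, 0.3219]), 29.22)
```

```bash
cat >> h.py <<'E'
def go(pos,ydir_deg=None):
    "shift and turn (tool axes, units) to reach world pos, tool down, tool y at given world heading"
    o=r.observe();R=np.array(o["eef_rot"]);d=R.T@(np.array(pos)-o["tcp_pos"])/.04
    h=np.degrees(np.arctan2(R[1,1],R[0,1])); a=0
    if ydir_deg is not None: a=-((ydir_deg-h+90)%180-90)/8
    return np.round(d,3),round(a,3),"heading",round(h,2),"t",round(o["t"],2),"q6",o["qpos"][5]
E
python3 - <<'E'
from h import *
m=r.camera_model("wrist");o=r.observe();R=np.array(o["eef_rot"])
print("cam in tool",R.T@(-np.array(m["R"]).T@m["t"]-o["tcp_pos"])); print("cam axes in tool\n",np.round(R.T@np.array(m["R"]).T,3)); print(np.array(m["K"]))
print(go([.46,-.04,.27],94.3))
E
```

```text
cam in tool [ 0.06628448 -0.00067448 -0.17896248]
cam axes in tool
 [[ 0.002 -0.974 -0.228]
 [ 1.     0.001  0.003]
 [-0.002 -0.228  0.974]]
[[372.32044383   0.         317.32178074]
 [  0.         372.32044383 242.98111492]
 [  0.           0.           1.        ]]
(array([-11.4  , -11.928,  -1.614]), np.float64(-2.291), 'heading', np.float64(75.97), 't', 0.1, 'q6', np.float64(-0.06657094505571469))
```

```bash
python3 -c "
from h import *
print(go([.50,-.10,.28],94.3))"
```

```text
(array([-12.733, -13.142,  -1.863]), np.float64(-2.291), 'heading', np.float64(75.97), 't', 0.1, 'q6', np.float64(-0.06657094505571469))
```

apply_moves(
  motion=[
    [[0,0,-1.8,0,0,0,-1],[-12.7,-13.1,-1.9,0,0,-2.3,-1],[-12.7,-13.1,-1.9,0,0,-2.3,-1],[-12.7,-13.1,-1.9,0,0,-2.3,-1],[-12.7,-13.1,-1.9,0,0,-2.3,-1],[-12.7,-13.1,-1.9,0,0,-2.3,-1],[-12.7,-13.1,-1.9,0,0,-2.3,-1],[-12.7,-13.1,-1.9,0,0,-2.3,-1],[-12.7,-13.1,-1.9,0,0,-2.3,-1],[-12.7,-13.1,-1.9,0,0,-2.3,-1],[-12.7,-13.1,-1.9,0,0,-2.3,-1],[-12.7,-13.1,-1.9,0,0,-2.3,-1],[-12.7,-13.1,-1.9,0,0,-2.3,-1],[-12.7,-13.1,-1.9,0,0,-2.3,-1],[-12.7,-13.1,-1.9,0,0,-2.3,-1],[-12.7,-13.1,-1.9,0,0,-2.3,-1],[-12.7,-13.1,-1.9,0,0,-2.3,-1],[-12.7,-13.1,-1.9,0,0,-2.3,-1]],
  ],
)

```text
t: 2.35
tcp_pos: [0.4991, -0.0975, 0.2816]
eef_rot: [[-0.997, -0.077, 0.0], [-0.077, 0.997, -0.0], [-0.0, -0.0, -1.0]]
wrist_force: [0.1, -0.4, 0.0]
grip_width: 0.0938
gripper_force: 0.0
```

```bash
python3 - <<'E'
from h import *
p,W=cloud("wrist"); np.savez("w1.npz",p=p,W=W); cv2.imwrite("pics/w1.png",p[...,::-1]); o=r.observe(); print(o["t"],o["tcp_pos"],o["qvel"].round(3) if hasattr(o["qvel"],"round") else o["qvel"],o["wrist_force"],o["qpos"])
E
```

```text
2.4 [ 0.49912072 -0.09759152  0.28159458] [-0.004  0.004 -0.002 -0.002  0.     0.   ] [-0.38136095  0.24333072  0.46635236] [-2.65131670e-01  1.57405808e-01  1.51918515e+00  2.33757729e-05
  1.46471447e+00 -1.91275637e+00]
```

View pics/w1.png

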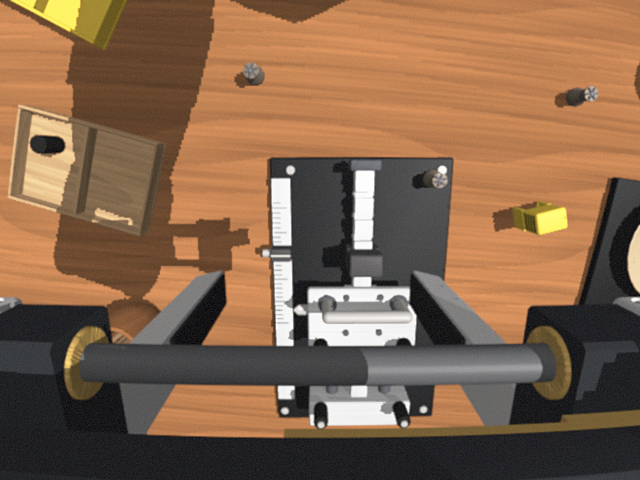

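```bash
python3 - <<'E'
from h import *
f=np.load("w1.npz");p=f["p"].astype(int);W=f["W"]
def box(u0,u1,v0,v1,z0,z1,cm=255,cmin=0):
    P=W[v0:v1,u0:u1].reshape(-1,3);c=p[v0:v1,u0:u1].reshape(-1,3)
    k=np.isfinite(P).all(1)&(P[:,2]>z0)&(P[:,2]<z1)&(c.max(1)<=cm)&(c.min(1)>=cmin); P=P[k]
    return len(P),P.mean(0).round(4),[np.round(x,4) for x in cv2.minAreaRect(P[:,:2].astype(np.float32))]
print("table",np.nanmedian(W[100:140,300:400,2]))
print("board",box(255,460,150,345,.005,.02,70))
print("stop",box(340,395,240,290,.064,.08,120))
print("bar",box(310,430,290,335,.088,.105))
print("rail",box(345,385,165,250,.036,.046,255,150))
print("tray",box(0,175,95,245,.02,.032))
print("traywall z",np.nanmax(W[100:240,10:165,2]))
c=p[242:266,255:300]; print("cursor",box(255,300,242,266,.03,.05))
print("pointer",box(290,310,300,320,.035,.048))
a=np.ascontiguousarray(f["p"][...,::-1])
x=cv2.resize(a[235:330,250:420],(800,447),interpolation=cv2.INTER_CUBIC);cv2.imwrite("pics/w1c.png",x)
E
```

```text
table -0.00020034472469973577
board (9717, array([ 0.5219, -0.0806,  0.0117]), [array([ 0.5524, -0.0402]), array([0.2437, 0.2173]), np.float64(4.7231)])
stop (782, array([ 0.5441, -0.0406,  0.0711]), [array([ 0.545 , -0.0398]), array([0.0254, 0.0377]), np.float64(4.236)])
bar (1153, array([ 0.5949, -0.0367,  0.0954]), [array([ 0.5959, -0.0356]), array([0.0136, 0.0975]), np.float64(4.1385)])
rail (1044, array([ 0.4861, -0.0448,  0.0398]), [array([ 0.489 , -0.0444]), array([0.0903, 0.0205]), np.float64(4.4897)])
tray (2515, array([ 0.468 , -0.385 ,  0.0239]), [array([ 0.4696, -0.3835]), array([0.1777, 0.116 ]), np.float64(78.109)])
traywall z 0.041386582739219
cursor (314, array([ 0.5492, -0.1376,  0.0365]), [array([ 0.5501, -0.1417]), array([0.0166, 0.0328]), np.float64(3.4723)])
pointer (135, array([ 0.6142, -0.1074,  0.0424]), [array([ 0.6147, -0.1088]), array([0.0129, 0.017 ]), np.float64(4.814)])
```

View pics/w1c.png

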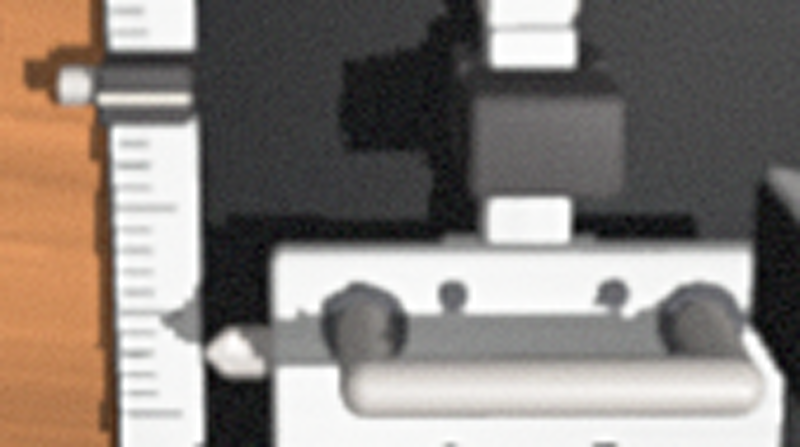

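```bash
python3 - <<'E'
from h import *
for n in ["scene","side"]:
    W=np.load(n+".npz")["W"].reshape(-1,3);W=W[np.isfinite(W).all(1)]
    for a,b in [(.03,.085),(.09,.24)]:
        k=(W[:,0]>.5)&(W[:,0]<.8)&(W[:,1]>-.5)&(W[:,1]<-.2)&(W[:,2]>a)&(W[:,2]<b); print(n,a,k.sum(),np.percentile(W[k],[1,99],axis=0).round(3).tolist())
m=r.camera_model("wrist");K=np.array(m["K"]);D=np.array(m["D"],float);R=np.array(m["R"]);t=np.array(m["t"])
def bp(u,v,z):
    q=cv2.undistortPoints(np.array([[[u,v]]],float),K,D)[0,0]; d=R.T@np.array([*q,1]); c=-R.T@t; return c+d*(z-c[2])/d[2]
a=np.radians(4.3);ex=np.array([np.cos(a),np.sin(a)])
L=bp(250+190/4.706,235+99/4.706,.043);P=bp(250+207/4.706,235+352/4.706,.043);print(L,P,"travel",(P-L)[:2]@ex)
print(go([.545,-.040,.16],94.3))
E
```

```text
scene 0.03 2060 [[0.636, -0.499, 0.031], [0.797, -0.283, 0.085]]
scene 0.09 513 [[0.635, -0.364, 0.092], [0.703, -0.29, 0.196]]
side 0.03 1895 [[0.63, -0.499, 0.031], [0.796, -0.293, 0.084]]
side 0.09 531 [[0.629, -0.365, 0.091], [0.698, -0.294, 0.199]]
[ 0.54886026 -0.12460641  0.043     ] [ 0.61561672 -0.11617775  0.043     ] travel 0.06720052361649215
(array([-1.253,  1.348,  3.04 ]), np.float64(0.013), 'heading', np.float64(94.4), 't', 2.4, 'q6', np.float64(-1.9127563673561427))
```

apply_moves(
  motion=[
    [[-1.25,1.35,2,0,0,0,-1],[-1.25,1.35,3,0,0,0,-1],[-1.25,1.35,4,0,0,0,-1],[-1.25,1.35,5,0,0,0,-1],[-1.25,1.35,5.7,0,0,0,-1],[-1.25,1.35,6.1,0,0,0,-1],[-1.25,1.35,6.1,0,0,0,-1],[-1.25,1.35,6.1,0,0,0,1],[-1.25,1.35,6.1,0,0,0,1],[-1.25,1.35,6.1,0,0,0,1],[-1.25,1.35,6.1,0,0,0,1],[-1.25,1.35,6.1,0,0,0,1],[-1.25,1.35,6.1,0,0,0,1],[-1.25,1.35,6.1,0,0,0,1],[-1.25,1.35,6.1,0,0,0,1]],
  ],
)

```text
t: 4.28
tcp_pos: [0.5449, -0.0403, 0.0375]
eef_rot: [[-0.997, -0.076, 0.0], [-0.076, 0.997, 0.0], [-0.0, 0.0, -1.0]]
wrist_force: [0.4, 0.0, -0.4]
grip_width: 0.0372
gripper_force: 30.0
```

apply_moves(
  motion=[
    [[0,0,-0.1,0,0,0,1],[0,0,-0.2,0,0,0,1],[0,0,-0.3,0,0,0,1],[0,0,-0.5,0,0,0,1],[0,0,-0.7,0,0,0,1],[0,0,-1,0,0,0,1],[0,0,-1.5,0,0,0,1],[0,0,-2.2,0,0,0,1],[0,0,-3,0,0,0,1],[0,0,-3,0,0,0,1]],
  ],
)

```text
t: 5.52
tcp_pos: [0.5459, -0.0403, 0.1602]
eef_rot: [[-0.997, -0.076, 0.005], [-0.076, 0.997, -0.001], [-0.005, -0.001, -1.0]]
wrist_force: [-0.2, 0.1, -0.8]
grip_width: 0.037
gripper_force: 30.0
```

```bash
python3 -c "
from h import *
print(go([.4784,-.342,.158],-11.9),r.observe()['tcp_pos'],r.observe()['grip_width'])"
```

```text
(array([ 2.259, -7.391,  0.053]), np.float64(-9.215), 'heading', np.float64(94.38), 't', 5.53, 'q6', np.float64(-1.7879127507484969)) [ 0.54591827 -0.04033773  0.16024928] 0.037040965039744224
```

apply_moves(
  motion=[
    [[0.3,-1,0,0,0,1.3,1],[0.6,-2,0,0,0,2.6,1],[0.9,-3,0,0,0,3.9,1],[1.2,-4,0,0,0,5.2,1],[1.5,-5,0,0,0,6.5,1],[1.8,-6,0,0,0,7.8,1],[2.1,-7,0,0,0,9.1,1],[2.26,-7.39,0,0,0,10.4,1],[2.26,-7.39,0,0,0,11.7,1],[2.26,-7.39,0,0,0,13,1],[2.26,-7.39,0,0,0,13.3,1],[2.26,-7.39,0,0,0,13.3,1],[2.26,-7.39,0,0,0,13.3,1]],
  ],
)

```text
t: 7.15
tcp_pos: [0.4771, -0.3418, 0.157]
eef_rot: [[0.207, 0.978, -0.001], [0.978, -0.207, 0.0], [0.0, -0.001, -1.0]]
wrist_force: [-0.5, 0.1, -0.6]
grip_width: 0.0368
gripper_force: 30.0
```

```bash
python3 - <<'E'
from h import *
p,W=cloud("wrist"); cv2.imwrite("pics/w2.png",p[...,::-1]); print(go([.4784,-.342,.0245],-11.9))
E
```

```text
(array([1.000e-03, 3.100e-02, 3.317e+00]), np.float64(-0.009), 'heading', np.float64(-11.97), 't', 7.2, 'q6', np.float64(-0.4749878915618254))
```

View pics/w2.png

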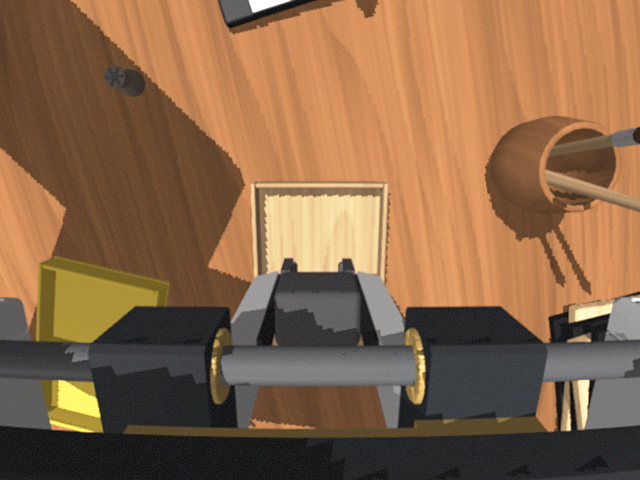

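The stop is held upright over the middle of the empty compartment (walls at u 255–388), and the pot at (560,165) is well clear. I'm lowering it.

apply_moves(
  motion=[
    [[0,0,1,0,0,0,1],[0,0,2,0,0,0,1],[0,0,2.7,0,0,0,1],[0,0,3,0,0,0,1],[0,0,3.15,0,0,0,1],[0,0,3.25,0,0,0,1],[0,0,3.3,0,0,0,1],[0,0,3.3,0,0,0,1],[0,0,3.3,0,0,0,1]],
  ],
)

```text
t: 8.32
tcp_pos: [0.4774, -0.342, 0.0258]
eef_rot: [[0.208, 0.978, 0.0], [0.978, -0.208, -0.0], [-0.0, 0.001, -1.0]]
wrist_force: [0.8, -0.1, -0.4]
grip_width: 0.0367
gripper_force: 30.0
```

apply_moves(
  motion=[
    [[0,0,0.04,0,0,0,1],[0,0,0.07,0,0,0,1],[0,0,0.07,0,0,0,1]],
  ],
)

```text
t: 8.7
tcp_pos: [0.4774, -0.342, 0.0234]
eef_rot: [[0.208, 0.978, 0.0], [0.978, -0.208, -0.0], [-0.0, 0.0, -1.0]]
wrist_force: [-3.4, 2.0, 9.2]
grip_width: 0.0365
gripper_force: 30.0
```

apply_moves(
  motion=[
    [[0,0,0,0,0,0,-0.3],[0,0,0,0,0,0,-0.3],[0,0,0,0,0,0,-0.3],[0,0,-0.2,0,0,0,-0.3],[0,0,-0.6,0,0,0,-0.3],[0,0,-1.2,0,0,0,-0.3],[0,0,-2.5,0,0,0,-0.3],[0,0,-4,0,0,0,-0.3],[0,0,-5,0,0,0,-0.3],[0,0,-5,0,0,0,-0.3]],
  ],
)

```text
t: 9.95
tcp_pos: [0.4781, -0.3425, 0.2272]
eef_rot: [[0.208, 0.978, 0.005], [0.978, -0.208, -0.004], [-0.003, 0.006, -1.0]]
wrist_force: [0.1, -0.0, -0.4]
grip_width: 0.0609
gripper_force: 0.0
```

```bash
python3 - <<'E'
from h import *
p,W=cloud("side"); k=(abs(W[...,0]-.478)<.05)&(abs(W[...,1]+.342)<.04)&(W[...,2]>.045)&(W[...,2]<.075); print("stop top",k.sum(),W[k].mean(0))
print(go([.590,-.036,.225],4.3), r.observe()["grip_width"])
E
```

```text
stop top 284 [ 0.47349392 -0.34733474  0.05392611]
(array([ 8.069,  1.157, -0.02 ]), np.float64(-2.041), 'heading', np.float64(-12.03), 't', 10.0, 'q6', np.float64(-0.4740404665379511)) 0.06112466088978101
```

apply_moves(
  motion=[
    [[1.5,0,0,0,0,0,-0.3],[3,0.4,0,0,0,-1,-0.3],[4.5,0.7,0,0,0,-2,-0.3],[6,1,0,0,0,-2.04,-0.3],[7.5,1.1,0,0,0,-2.04,-0.3],[8.07,1.16,0,0,0,-2.04,-0.3],[8.07,1.16,0,0,0,-2.04,-0.3],[8.07,1.16,0,0,0,-2.04,-0.3]],
  ],
)

```text
t: 11.0
tcp_pos: [0.5895, -0.0366, 0.222]
eef_rot: [[-0.074, 0.997, -0.001], [0.997, 0.074, 0.0], [0.0, -0.001, -1.0]]
wrist_force: [0.4, 0.3, -0.4]
grip_width: 0.0613
gripper_force: 0.0
```

```bash
python3 - <<'E'
from h import *
p,W=cloud("wrist"); np.savez("w3.npz",p=p,W=W); cv2.imwrite("pics/w3.png",p[...,::-1]); o=r.observe();print(o["t"],o["tcp_pos"])
k=np.isfinite(W).all(2)&(W[...,2]>.089)&(W[...,2]<.105)&(abs(W[...,1]+.036)<.09)&(abs(W[...,0]-.6)<.06); P=W[k]
print(k.sum(),P.mean(0),cv2.minAreaRect(P[:,:2].astype(np.float32)))
E
```

```text
11.05 [ 0.58954036 -0.03688389  0.22221234]
1766 [ 0.59719455 -0.03351104  0.0955056 ] ((0.5972951650619507, -0.035895660519599915), (0.013451754115521908, 0.09617695212364197), 4.98174524307251)
```

View pics/w3.png

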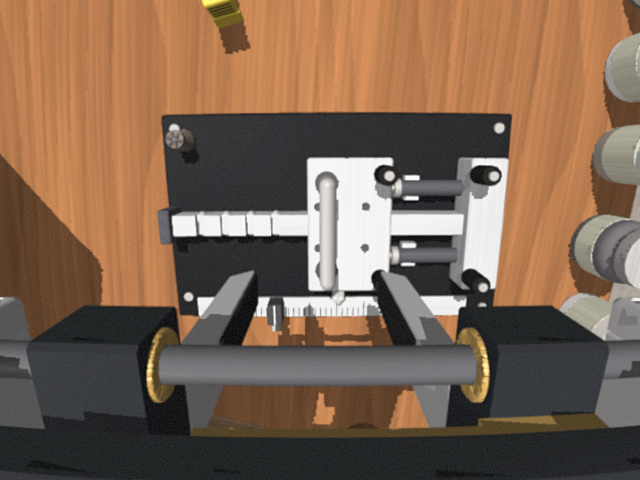

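apply_moves(
  motion=[
    [[0,0.19,1,0,0,0,-0.3],[0,0.19,2,0,0,0,-0.3],[0,0.19,3,0,0,0,-0.3],[0,0.19,3.5,0,0,0,-0.3],[0,0.19,3.75,0,0,0,-0.3],[0,0.19,3.75,0,0,0,-0.3],[0,0.19,3.75,0,0,0,1],[0,0.19,3.75,0,0,0,1],[0,0.19,3.75,0,0,0,1],[0,0.19,3.75,0,0,0,1],[0,0.19,3.75,0,0,0,1],[0,0.19,3.75,0,0,0,1],[0,0.19,3.75,0,0,0,1]],
  ],
)

```text
t: 12.68
tcp_pos: [0.5976, -0.0352, 0.0727]
eef_rot: [[-0.075, 0.997, 0.0], [0.997, 0.075, 0.0], [-0.0, 0.0, -1.0]]
wrist_force: [1.5, 0.4, 0.3]
grip_width: 0.0132
gripper_force: 30.0
```

```bash
cat > pm.py <<'E'
from h import *
import sys
p,W=cloud("wrist"); m=r.camera_model("wrist"); o=r.observe(); print(o["t"],o["tcp_pos"],o["wrist_force"],o["gripper_force"],o["grip_width"])
np.savez("pm.npz",p=p,W=W,**{k:np.array(m[k],float) for k in "KDRt"}); 
q=cv2.projectPoints(np.array([[.5489,-.1246,.043],[.6156,-.1162,.043]]),cv2.Rodrigues(np.array(m["R"]))[0],np.array(m["t"],float),np.array(m["K"]),np.array(m["D"],float))[0].reshape(-1,2); print(q)
cv2.imwrite("pics/%s.png"%sys.argv[1],p[...,::-1])
E
python3 pm.py w4
```

```text
12.725 [ 0.59762477 -0.03522972  0.0726701 ] [2.07137142 0.47533755 0.52468065] 29.99939113855362 0.012709292524185829
[[232.2925617  396.57530202]
 [336.02182411 392.76528654]]
```

apply_moves(
  motion=[
    [[0,-0.15,0,0,0,0,1],[0,-0.3,0,0,0,0,1],[0,-0.5,0,0,0,0,1],[0,-0.7,0,0,0,0,1],[0,-0.9,0,0,0,0,1],[0,-1.1,0,0,0,0,1],[0,-1.3,0,0,0,0,1],[0,-1.45,0,0,0,0,1],[0,-1.58,0,0,0,0,1],[0,-1.65,0,0,0,0,1],[0,-1.68,0,0,0,0,1],[0,-1.68,0,0,0,0,1],[0,-1.68,0,0,0,0,1],[0,-1.68,0,0,0,0,1]],
  ],
)

```text
t: 14.48
tcp_pos: [0.5317, -0.0405, 0.0727]
eef_rot: [[-0.075, 0.997, 0.003], [0.997, 0.075, -0.0], [-0.001, 0.003, -1.0]]
wrist_force: [12.4, -2.1, -8.0]
grip_width: 0.0131
gripper_force: 30.0
```

```bash
python3 pm.py w5; python3 - <<'E'
from h import *
for n in ["scene","side"]:
    p,W=cloud(n); np.savez(n+"2.npz",p=p,W=W);
    m=r.camera_model(n);q=cv2.projectPoints(np.array([[.5489,-.1246,.043]]),cv2.Rodrigues(np.array(m["R"]))[0],np.array(m["t"],float),np.array(m["K"]),np.array(m["D"],float))[0].ravel().round().astype(int);print(n,q)
    c=p[q[1]-19:q[1]+19,q[0]-25:q[0]+25,::-1]; cv2.imwrite(f"pics/{n}2c.png",cv2.resize(c,(400,304),interpolation=cv2.INTER_CUBIC))
w=cv2.imread("pics/w5.png")[300:450,200:400]
i=np.hstack([cv2.imread("pics/scene2c.png"),cv2.imread("pics/side2c.png")]); w=cv2.resize(w,(395,296),interpolation=cv2.INTER_CUBIC)
b=np.zeros((600,800,3),np.uint8); b[:304]=i; b[304:,:395]=w; cv2.imwrite("pics/m5.png",b)
E
```

```text
14.525 [ 0.5316581  -0.04052545  0.07274164] [11.59527935 -1.43864116 -7.50560258] 29.99779522418976 0.013142444319511573
[[334.34959715 396.67780046]
 [437.73720829 390.97129744]]
scene [271 283]
side [386 261]
```

View pics/m5.png

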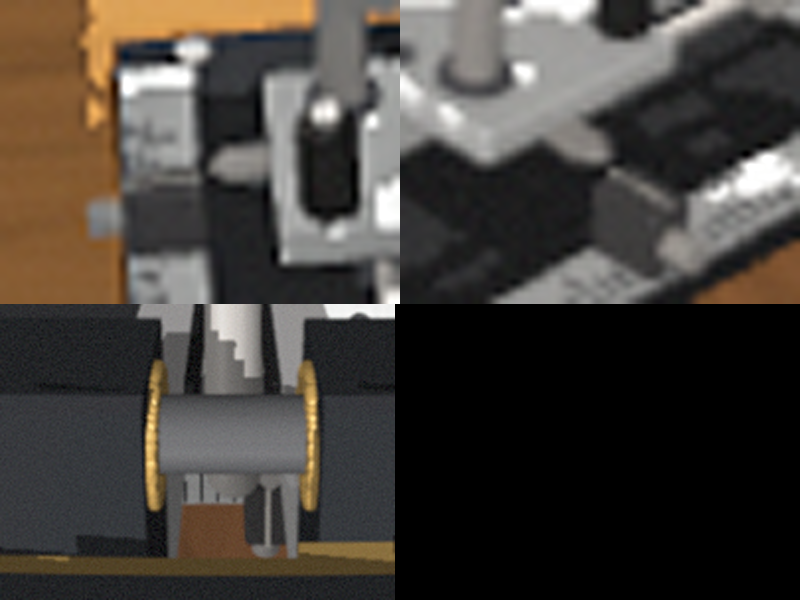

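```bash
python3 - <<'E'
import numpy as np
f=np.load("pm.npz");p=f["p"];W=f["W"]
for v in (387,389,391,393,396,400,404):
    print(v,[(u,int(p[v,u].mean()),*(np.nan_to_num(W[v,u])*1000).round().astype(int).tolist()) for u in range(308,346,3)])
a=np.radians(4.3);ex=np.array([np.cos(a),np.sin(a)]);ey=np.array([-ex[1],ex[0]])
O=np.array([.5489,-.1246])
for n in ("scene2","side2"):
    f=np.load(n+".npz");W=f["W"];p=f["p"]
    l=np.stack([(W[...,:2]-O)@ex,(W[...,:2]-O)@ey],-1)*1000
    k=(abs(l[...,0])<22)&(l[...,1]>-26)&(l[...,1]<26)&(W[...,2]>.033)&(W[...,2]<.052)
    print(n);[print(v,u,p[v,u].tolist(),l[v,u].round(1).tolist(),(W[v,u,2]*1000).round(1)) for v,u in np.argwhere(k)[:90]]
E
```

```text
387 [(308, 118, 530, -82, 96), (311, 121, 531, -82, 96), (314, 115, 533, -81, 97), (317, 109, 534, -81, 97), (320, 105, 536, -81, 97), (323, 94, 537, -82, 96), (326, 85, 539, -82, 96), (329, 75, 540, -83, 94), (332, 99, 547, -117, 44), (335, 108, 549, -118, 42), (338, 104, 551, -118, 42), (341, 111, 553, -118, 42), (344, 122, 539, -43, 152)]
389 [(308, 118, 530, -84, 95), (311, 118, 532, -83, 96), (314, 117, 533, -82, 97), (317, 113, 534, -82, 98), (320, 104, 536, -83, 96), (323, 96, 0, 0, 0), (326, 88, 539, -83, 96), (329, 75, 540, -84, 94), (332, 107, 547, -120, 42), (335, 110, 549, -119, 42), (338, 106, 551, -119, 42), (341, 107, 553, -119, 43), (344, 116, 540, -44, 152)]
391 [(308, 118, 530, -86, 94), (311, 118, 532, -85, 96), (314, 112, 533, -84, 96), (317, 107, 534, -83, 97), (320, 101, 536, -84, 96), (323, 95, 537, -83, 97), (326, 84, 539, -84, 96), (329, 69, 540, -84, 95), (332, 79, 547, -121, 42), (335, 107, 549, -120, 44), (338, 109, 551, -120, 43), (341, 96, 553, -120, 43), (344, 118, 540, -44, 152)]
393 [(308, 120, 530, -86, 95), (311, 114, 532, -86, 95), (314, 111, 533, 
[... 8054 characters left out ...]
9 376 [143, 144, 142] [-10.5, 21.2] 41.3
259 379 [110, 108, 105] [-3.8, 18.1] 40.0
259 380 [133, 128, 124] [-3.0, 15.9] 40.7
259 381 [138, 133, 128] [-2.8, 13.0] 42.2
259 382 [134, 130, 125] [0.3, 12.8] 40.9
259 383 [131, 125, 123] [-0.6, 9.0] 43.3
259 384 [132, 127, 124] [1.0, 7.4] 43.4
259 385 [129, 124, 119] [4.9, 7.9] 41.5
259 386 [96, 92, 90] [8.4, 7.9] 39.9
260 373 [144, 144, 140] [-21.0, 20.5] 43.4
260 374 [143, 142, 139] [-20.1, 18.3] 44.2
260 375 [117, 116, 113] [-16.1, 18.9] 42.2
260 381 [129, 125, 120] [-3.8, 12.0] 40.4
260 382 [138, 135, 130] [-3.7, 9.0] 41.9
260 383 [136, 132, 128] [-2.0, 7.6] 41.9
260 384 [135, 131, 126] [-1.9, 4.7] 43.3
260 385 [137, 131, 129] [-0.2, 3.3] 43.3
```

```bash
python3 - <<'E'
import numpy as np
f=np.load("pm.npz");p=f["p"].mean(2);W=f["W"]
a=np.radians(4.3);ex=np.array([np.cos(a),np.sin(a)])
for v in range(387,408,2):
    print(v,[int(x) for x in p[v,328:344]])
    k=[u for u in range(329,343) if p[v,u]>75 and .034<W[v,u,2]<.048]
    if k: print("   ",k[0],k[-1],np.mean([W[v,u,:2]@ex for u in k]).round(4),np.mean([W[v,u,1] for u in k]).round(4))
E
```

```text
387 [81, 75, 75, 86, 99, 109, 106, 108, 108, 105, 104, 106, 104, 111, 110, 111]
    332 341 0.5393 -0.1178
389 [80, 75, 79, 86, 107, 109, 110, 110, 105, 110, 106, 104, 104, 107, 116, 116]
    332 341 0.5393 -0.119
391 [77, 69, 56, 57, 79, 100, 106, 107, 109, 105, 109, 102, 97, 96, 97, 113]
    332 342 0.5397 -0.1209
393 [70, 59, 33, 34, 36, 56, 82, 105, 107, 99, 89, 72, 45, 55, 89, 113]
    334 342 0.5398 -0.1235
395 [54, 43, 47, 42, 43, 57, 85, 120, 111, 76, 47, 44, 50, 52, 86, 115]
    334 342 0.5399 -0.1267
397 [42, 47, 48, 50, 41, 56, 87, 121, 116, 72, 49, 46, 41, 46, 78, 107]
    334 342 0.5399 -0.1288
399 [51, 50, 45, 48, 41, 52, 89, 121, 118, 74, 43, 44, 44, 49, 73, 99]
    334 336 0.5388 -0.1301
401 [43, 52, 47, 47, 39, 52, 91, 122, 113, 66, 46, 41, 44, 44, 66, 102]
    334 336 0.5388 -0.1315
403 [53, 48, 46, 38, 39, 63, 102, 135, 114, 72, 39, 45, 42, 49, 55, 92]
    334 336 0.5388 -0.1332
405 [50, 49, 44, 46, 42, 56, 103, 135, 111, 74, 43, 42, 47, 40, 60, 82]
    334 336 0.5388 -0.1347
407 [45, 49, 46, 49, 42, 58, 104, 132, 118, 73, 49, 46, 41, 49, 48, 77]
    334 336 0.5389 -0.1363
```

The wrist picture puts the pointer tip at (336,393) and the cursor line at u≈335.3. That is under 1 mm apart, so I'll hold still briefly and then hand in.

apply_moves(
  motion=[
    [[0,0,0,0,0,0,1],[0,0,0,0,0,0,1],[0,0,0,0,0,0,1],[0,0,0,0,0,0,1]],
  ],
)

```text
t: 15.12
tcp_pos: [0.5317, -0.0405, 0.0727]
eef_rot: [[-0.075, 0.997, 0.003], [0.997, 0.075, -0.0], [-0.001, 0.003, -1.0]]
wrist_force: [11.5, -1.9, -7.3]
grip_width: 0.013
gripper_force: 30.0
```

```bash
python3 -c "
from h import *
print(r.observe()['tcp_pos'],r.observe()['qvel']); print(r.close_job())"
```

```text
[ 0.53167    -0.0405218   0.07273493] [-2.70895233e-05  2.06685922e-04 -1.17724933e-04 -1.15953989e-03
  9.08530892e-04  9.98883806e-04]
the job is handed in; nothing more can be done
None
```

The job is handed in, but no verdict came back: the stop is in the tray's empty compartment, and the gripper still holds the handle at 30 N with the jaw steady and its pointer about 0.7 mm from the cursor line.

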